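# Pop a tape roll out of its dispenser and trap it

## Robot

A 6-joint arm with a two-finger parallel gripper is mounted at the origin on the work surface; the furniture and walls round the work are solid. World frame = base frame: x ahead of the robot, y to its left, z up, the work surface at z = 0. Lengths are in m, angles in rad, forces in N, time in s.
With the tool pointing down it reaches from about 0.2 to 0.875 m from the base axis. Payload 3.4 kg.
Tool frame: the origin (TCP) lies on the centre line of the jaws, within the pads' length; the fingertips stand 25 mm ahead of it and the grasp point (between the pads) lies 6 mm ahead of it (manip.tip_extent is the distance from the TCP to the fingertips, in m); y points along the fingers, z is the direction in which the jaws open and shut, and the axes are right-handed (so a half turn about y gives the same grasp; the last joint's range is limited). The gripper opens to 94 mm and grips with 3 to 60 N. Pads are 16 mm wide; open, the fingers measure 119 mm over their backs; the gripper's body (75 mm by 177 mm) begins 78 mm behind the grasp point.
Start: joints at [-1.394, 0.276, 1.505, -0, 1.361, -0.121], TCP at [0.169, -0.55, 0.23] pointing down, gripper open.
Joint ranges: [-2.89, 2.89], [-0.75, 2.08], [0.22, 2.7], [-1.18, 4.32], [0.11, 2.71], [-2.7, 2.7]. Speed limits (rad/s): [2.57, 2.57, 3.14, 3.14, 3.14, 3.14].

## Interface

Orientations are given as a rotation vector (axis times angle).
In Python, from rig import observe, read_camera, workorder, finder, manip gives the robot as it stands. The module is installed in compiled form; this text tells all that it offers.
- The arm moves only by the tool servo_tool, never from a script. Its argument "deltas" is text: rows parted by semicolons, each of 4 numbers parted by spaces: the shift along the tool's x, y, z scaled (see below), then the turn about the tool's y scaled (see below). In form: dx dy dz yaw; .... A call has 1 to 5 rows; each row is the pose to reach, as a shift and turn from the pose measured when the call began, along the tool's axes at that moment; what a row does not reach only later rows make up. The controller multiplies each number of a shift by 1 m and each number of a turn by 90 degrees. A row lasts 1/10 s, in which the tool goes at most 50 mm and 8.59 degrees, less where a joint would pass 70% of its speed; a pose out of reach is approached as far as the arm can. A call with a number of a shift or a turn outside -1 to 1 is refused whole. A call with a gripper value outside its range is refused whole. "fingers" is the gripper's target within -1 to 1 (fully open at 1, half-way at 0, shut at -1), set as the call begins (left out, the last holds). The fingers move at their own pace and stop on an object; the grip force is fixed at half the most. Time passes only in rows, so rows that repeat a pose let the fingers close. It gives the time, the measured TCP pose, the force and the opening at its end, in the units of the state.
- observe(): the state, without advancing time (a new reading comes with each control period).
- read_camera(name): name is "side" or "top" or "wrist"; returns a dict with "pixels" (384x512x3 uint8, red, green, blue), "fx", "fy", "cx", "cy" (pixels), "camera_from_world" (4x4, takes a point from world to camera coordinates). Camera axes: x right, y down, z forward; pixel columns grow to the right and rows downward; lengths in m; the calibration is good to about 2 mm. A picture is of the moment at which its call begins. There is no depth.
- workorder.finish_job(): hands the job in, once; it reports no verdict.
Trained networks look in a picture, given as the dict that the camera call returned (one of the last four; its "shot" number tells which), for a name from the list of things; names that differ only in an ending like _2 or _b are one class to them, and where a whole thing is asked for, a point or a joint stands for the part that bears it (a point fixed in the world has none). Each returns a list of dicts, best first, with "p" (0 to 1); they miss things now and then, are a little off and sometimes report something else, mostly with a low value. They report only what shows in the picture. A call takes as long as a camera call. They do not tell look-alikes from the thing itself.
- finder.find_in(picture, label): "point" ([x, y, z] in m, in world coordinates, good to about 4 mm: the middle of the surface that is visible of it).
- finder.trace(picture, label): "pixels" (384x512 bool, what is visible of it).
- finder.landmark_of(picture, label): "point" ([x, y, z] in m, in world coordinates, good to about 4 mm: a listed point, or the origin of a listed thing).
The state is a dict: "clock": time; "joint_pos": joint angles; "dq": joint speeds; "tau": joint torques, N m; "eef_pos": TCP position; "eef_rot": TCP orientation; "contact_force": force on the tool from outside, world axes, zero at the start; "torque": the same for the moment, N m; "width": finger opening in m.
Only numpy, scipy, OpenCV 4.12 (cv2) and the standard library are available. Lean on these libraries where they do the work, as an engineer would, in place of code of your own. Each camera call takes 0.05 s, during which the arm holds its last target.

## Task

Let the roll of stem tape pop out of the bench dispenser without losing it: press the release key fully down with one fingertip while the other finger stands in the channel in front of the roll, so that the spring drives the roll out of its pocket and up against that finger before it can shoot off the open end. Do not pinch or lift the roll and leave the other things on the table alone. Finish while holding: key still pressed down by one finger, roll trapped in the channel against the other.

Things in the scene. Friction and masses are not known exactly. Their poses are not given: they have to be found in the camera images.
- dispenser: Bench dispenser, fixed: wooden board 200 x 124 mm with a straight level aluminium channel along its x axis, from the open end (x = -80 mm) to the spring housing (x = 77 to 120 mm, 45 mm high). Origin at table height under the channel's centre line; y across, z up. Channel floor 20 mm above the table, 62 mm wide between side rails 5 mm thick that rise 10 mm over the floor.
- key_top (a point): Centre of the top face of the release key, a ridged grey square 30 x 30 mm beside the channel, at dispenser x = -30 mm, y = -57 mm. Its top is 34 mm above the table when up (14 mm over the channel floor) and 24 mm when fully pressed (4 mm over the floor).
- release_key (a joint): Travel of the release key, m: 0 up, 0.010 fully down; spring about 2 N at first, 5 N fully down. The catch in front of the roll sinks with the key and lets the roll go at 7 to 8 mm; it rises again, beneath the roll, if the key is let up.
- channel_point (a point): Point on the channel floor, on its centre line, level with the key along the channel (dispenser x = -30 mm, y = 0), 57 mm sideways from the key's centre. A fingertip standing here, with its lower end less than 7 mm over the floor when the roll is let go, stops the roll.
- roll_centre (a point): Centre of the roll of stem tape that lies flat in the dispenser: 58 mm across, 13 mm high, about 60 g. At the start it is at dispenser x = 39 mm, y = 0, 26.5 mm above the table (front edge at x = 10 mm). Trapped, it should have come out by 8 to 55 mm towards -x.
- spare_tape: Another roll of stem tape, 58 mm across, 13 mm high, lying loose on the table; bystander. Origin under its centre.
- duck: Rubber duck, 56 x 46 x 42 mm, loose on the table; bystander. Origin under its centre.
- small_pot: Small terracotta pot, 58 mm across, 45 mm high, loose on the table; bystander. Origin under its centre.
- catch_top (a point): Top of the catch, a steel stop in the channel at dispenser x = 4 to 10 mm, 20 mm wide, 7 mm over the floor when up; it is one piece with the key.
- pusher (a joint): Travel of the spring pusher behind the roll, m: about 0 cocked, 0.050 at the end of its stroke towards the open end. It pushes with 3 N when cocked, 1.5 N at the end, and shoots the roll out in a fraction of a second, so the finger that is to trap the roll must already stand in the channel.
- stem_tape: The same roll as a body; origin at the centre of its underside.
There are look-alikes about, which are no part of the job. Of the things that look like the dispenser, take the one that is farthest from the robot's base at the start. There is more than one size of the stem_tape; the job needs the larger.

How it is judged:
By the outcome, as a careful person would: the job done as asked, in the order asked, and still so for the second after the job is handed in, while the arm keeps its last pose, push and grip.
It also fails if it takes over 29 s, if anything falls off the work surface, if the arm or the gripper's body presses on something with over 40 N, if the wrist force passes 120 N, or if a joint passes its speed limit or range.

## Working session

There is one attempt and no reset: what is moved stays moved. The work goes in short steps, Python scripts to look and compute and a tool call to move; the robot and the scene stay as the last step left them, time stands still between calls to the robot, and variables do not carry over. Pictures are saved under pics/ and viewed, and the job is handed in when it is done.

Besides the shell and the picture viewer there is one more tool, called after "Request:" as name(argument=value, ...) on one line, values as JSON. servo_tool: Moves the arm, as the interface text tells. Its arguments: {"type":"object","properties":{"deltas":{"type":"string"},"fingers":{"type":"number"}},"required":["deltas"]}

```bash
mkdir -p pics; cat > h.py <<'E'
import numpy as np, cv2
from scipy.spatial.transform import Rotation as R
from rig import observe, read_camera, workorder, finder, manip
def save(p,name): cv2.imwrite('pics/'+name, cv2.cvtColor(p['pixels'],cv2.COLOR_RGB2BGR))
def proj(p,X):
    T=np.array(p['camera_from_world']); c=T[:3,:3]@np.array(X)+T[:3,3]
    return np.array([p['fx']*c[0]/c[2]+p['cx'],p['fy']*c[1]/c[2]+p['cy']])
def ray(p,u,v,z):
    T=np.array(p['camera_from_world']); Rm=T[:3,:3]; o=-Rm.T@T[:3,3]
    d=Rm.T@np.array([(u-p['cx'])/p['fx'],(v-p['cy'])/p['fy'],1]); return o+d*(z-o[2])/d[2]
E
python3 - <<'E'
from h import *
s=observe(); print({k:np.round(v,3) for k,v in s.items()}); print(R.from_rotvec(s['eef_rot']).as_matrix().round(3), manip.tip_extent)
for n in ['top','side']:
    p=read_camera(n); save(p,n+'0.png')
    for l in ['dispenser','key_top','channel_point','roll_centre','catch_top']:
        for d in finder.landmark_of(p,l): print(n,l,round(d['p'],2),np.round(d['point'],3),proj(p,d['point']).round())
E
```

```text
{'clock': np.float64(0.0), 'joint_pos': array([-1.394,  0.277,  1.506,  0.   ,  1.361, -0.121]), 'dq': array([-0.001, -0.   ,  0.001,  0.001,  0.002, -0.   ]), 'tau': array([-2.0000e-03, -4.0459e+01, -2.3723e+01,  7.0000e-02,  3.5000e-02,
       -0.0000e+00]), 'eef_pos': array([ 0.169, -0.549,  0.23 ]), 'eef_rot': array([-0.309,  2.063, -2.059]), 'contact_force': array([-0.089,  0.459, -0.046]), 'torque': array([-0.007, -0.042,  0.027]), 'width': np.float64(0.094)}
[[-0.956 -0.     0.293]
 [-0.293  0.002 -0.956]
 [-0.    -1.    -0.002]] 0.025
top dispenser 0.62 [0.552 0.138 0.   ] [243. 155.]
top dispenser 0.56 [ 0.279  0.268 -0.   ] [185. 271.]
top dispenser 0.45 [ 0.601 -0.162 -0.001] [370. 137.]
top key_top 0.61 [0.503 0.092 0.029] [262. 175.]
top key_top 0.58 [0.235 0.225 0.034] [201. 293.]
top key_top 0.57 [0.523 0.146 0.018] [239. 166.]
top channel_point 0.96 [0.25  0.283 0.018] [177. 284.]
top channel_point 0.85 [0.522 0.146 0.018] [239. 167.]
top roll_centre 0.73 [0.588 0.12  0.025] [251. 138.]
top roll_centre 0.64 [0.54  0.267 0.011] [188. 159.]
top catch_top 0.56 [0.559 0.134 0.028] [245. 150.]
top catch_top 0.49 [0.29  0.271 0.027] [182. 267.]
side dispenser 0.82 [ 0.553  0.136 -0.002] [243. 189.]
side dispenser 0.75 [0.284 0.273 0.001] [202. 277.]
side key_top 0.65 [0.235 0.221 0.032] [225. 285.]
side key_top 0.43 [0.505 0.093 0.035] [260. 191.]
side key_top 0.41 [0.588 0.122 0.021] [246. 174.]
side channel_point 0.89 [0.528 0.15  0.025] [239. 190.]
side channel_point 0.75 [0.25  0.282 0.02 ] [199. 286.]
side roll_centre 0.64 [0.533 0.267 0.009] [197. 197.]
side catch_top 0.53 [0.559 0.133 0.029] [243. 180.]
side catch_top 0.52 [0.288 0.27  0.028] [202. 270.]
```

View pics/top0.png

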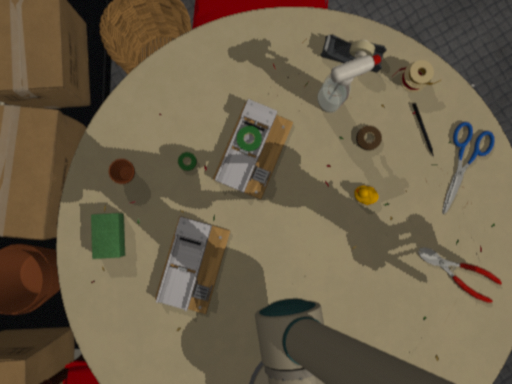

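View pics/side0.png

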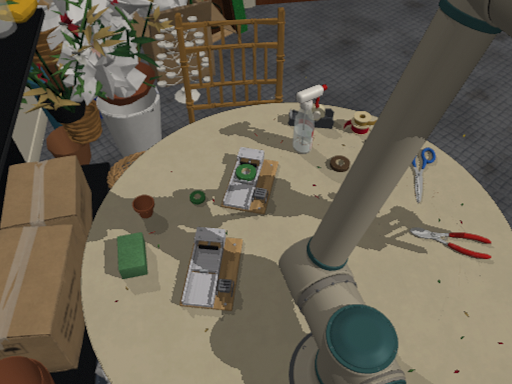

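```bash
python3 - <<'E'
import cv2
a=cv2.imread('pics/top0.png')
cv2.imwrite('pics/crop0.png',cv2.resize(a[90:310,130:430],None,fx=2.6,fy=2.6,interpolation=cv2.INTER_CUBIC))
E
```

```text
(no output)
```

View pics/crop0.png

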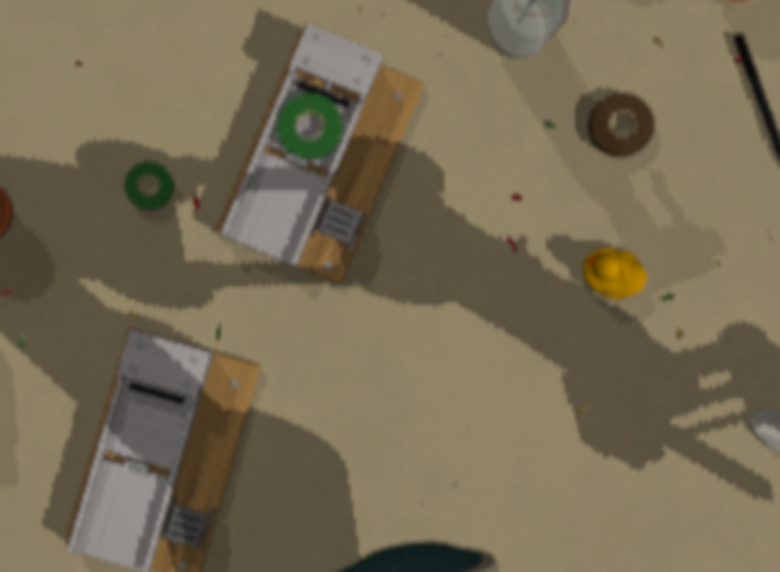

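Candidates for the dispenser in the top view are the far one at px (243,155), with a large green roll in it, and the near one at (185,271), which is empty. Other rolls are the small green one at (188,160), the brown one at (369,137) and the spool at (418,72). I'm choosing the far dispenser: it is about 0.57 m from the base against 0.39 m for the near one, and it holds the larger green roll. The crop confirms the roll behind the catch at (248,138) and the ridged key at (262,175).

Next I move above it, turning the tool so the jaw axis lies across the channel.

Request:
servo_tool(deltas="-0.526 0 -0.539 -1; -0.526 0 -0.539 -1; -0.526 0 -0.539 -1; -0.526 0 -0.539 -1; -0.526 0 -0.539 -1", fingers=-0.05)

```text
clock: 1.1
eef_pos: [0.2837, -0.3257, 0.2306]
eef_rot: [-0.918, 1.579, -1.58]
contact_force: [1.0, 0.1, 0.8]
width: 0.0576
```

```bash
cat >> h.py <<'E'
def goto(x,y,z,ang):  # ang: world yaw deg of tool z
    s=observe(); M=R.from_rotvec(s['eef_rot']).as_matrix()
    d=M.T@(np.array([x,y,z])-s['eef_pos'])
    a=np.degrees(np.arctan2(M[1,2],M[0,2])); t=(ang-a+180)%360-180
    print('clock',s['clock'],'pos',s['eef_pos'].round(4),'ang',a.round(2),'F',s['contact_force'].round(2),'w',s['width'].round(4),'q',s['joint_pos'].round(2))
    print('need d',d.round(4),'yaw',round(-t/90,4))
E
python3 -c "
from h import *
goto(.514,.12,.23,67)"
```

```text
Traceback (most recent call last):
  File "h.py", line 15, in goto
    print('clock',s['clock'],'pos',s['eef_pos'].round(4),'ang',a.round(2),'F',s['contact_force'].round(2),'w',s['width'].round(4),'q',s['joint_pos'].round(2))
                                                                                                              ^^^^^^^^^^^^^^^^
AttributeError: 'float' object has no attribute 'round'
```

```bash
sed -i "s/s\['width'\].round(4)/round(float(s['width']),4)/" h.py
python3 -c "
from h import *
goto(.514,.12,.23,67)"
```

```text
clock 1.1 pos [ 0.2837 -0.3257  0.2306] ang -29.66 F [1.03 0.12 0.78] w 0.0576 q [-1.02  0.06  1.78  0.    1.3  -0.5 ]
need d [-0.5013  0.0006 -0.0204] yaw -1.074
```

Request:
servo_tool(deltas="-0.5 0 -0.02 -1; -0.5 0 -0.02 -1; -0.5 0 -0.02 -1; -0.5 0 -0.02 -1; -0.5 0 -0.02 -1")

```text
clock: 1.6
eef_pos: [0.3986, -0.1035, 0.231]
eef_rot: [-1.31, 1.034, -1.038]
contact_force: [1.2, -0.4, -0.4]
width: 0.0443
```

```bash
python3 -c "
from h import *
goto(.514,.12,.23,67)"
```

```text
clock 1.6 pos [ 0.3986 -0.1035  0.231 ] ang 13.35 F [ 1.22 -0.35 -0.38] w 0.0443 q [-0.42  0.02  1.82 -0.    1.3  -0.66]
need d [-0.1908  0.0009  0.1639] yaw -0.5962
```

Request:
servo_tool(deltas="-0.19 0 0.164 -0.6; -0.19 0 0.164 -0.6; -0.19 0 0.164 -0.6; -0.19 0 0.164 -0.6; -0.19 0 0.164 -0.6")

```text
clock: 2.1
eef_pos: [0.5136, 0.1188, 0.2312]
eef_rot: [-1.522, 0.458, -0.462]
contact_force: [0.5, -0.1, 0.5]
width: 0.0448
```

```bash
python3 -c "
from h import *
goto(.514,.12,.23,67)"
```

```text
clock 2.1 pos [0.5136 0.1188 0.2312] ang 56.37 F [ 0.49 -0.07  0.5 ] w 0.0448 q [ 0.1   0.2   1.6  -0.    1.33 -0.89]
need d [-0.0003  0.0012  0.0012] yaw -0.1181
```

Request:
servo_tool(deltas="0 0 0.001 -0.12; 0 0 0.001 -0.12; 0 0 0.001 -0.12")

```text
clock: 2.4
eef_pos: [0.5142, 0.1203, 0.231]
eef_rot: [-1.549, 0.31, -0.313]
contact_force: [0.3, -0.9, 0.6]
width: 0.0445
```

```bash
python3 - <<'E'
from h import *
goto(.514,.12,.23,67)
for n in ['wrist','side','top']:
    p=read_camera(n); save(p,n+'1.png')
    if n=='side': continue
    for l in ['dispenser','key_top','channel_point','roll_centre','catch_top']:
        for d in finder.landmark_of(p,l)[:3]: print(n,l,round(d['p'],2),np.round(d['point'],4),proj(p,d['point']).round(1))
    np.savez(n+'1.npz',**{k:p[k] for k in ['fx','fy','cx','cy','camera_from_world']})
E
```

```text
clock 2.4 pos [0.5142 0.1203 0.231 ] ang 67.23 F [ 0.26 -0.92  0.62] w 0.0445 q [ 0.1   0.2   1.6  -0.    1.33 -1.07]
need d [-0.      0.001  -0.0003] yaw 0.0026
wrist dispenser 0.96 [ 0.5513  0.1343 -0.0021] [282.8 195.4]
wrist key_top 0.56 [0.5053 0.0965 0.034 ] [235.8 178.5]
wrist channel_point 0.69 [0.523  0.1501 0.0201] [287.9 172. ]
wrist roll_centre 0.84 [0.5913 0.1189 0.0262] [285.  238.1]
wrist roll_centre 0.63 [0.5382 0.2678 0.0057] [389.7 141.7]
top dispenser 0.78 [ 5.553e-01  1.371e-01 -1.000e-04] [243.4 153.8]
top dispenser 0.57 [0.2739 0.2678 0.0003] [184.8 272.8]
top dispenser 0.36 [0.5234 0.1467 0.0188] [238.9 166.1]
top key_top 0.54 [0.5022 0.0958 0.0305] [260.8 175.1]
top channel_point 0.84 [0.2503 0.2817 0.0179] [177.3 284.2]
top channel_point 0.69 [0.5215 0.1483 0.017 ] [238.2 167. ]
top roll_centre 0.61 [0.5398 0.2696 0.0099] [186.6 158.7]
top roll_centre 0.59 [0.5244 0.1449 0.0168] [239.7 165.8]
top catch_top 0.37 [0.2884 0.2722 0.0282] [181.2 267.9]
```

View pics/wrist1.png

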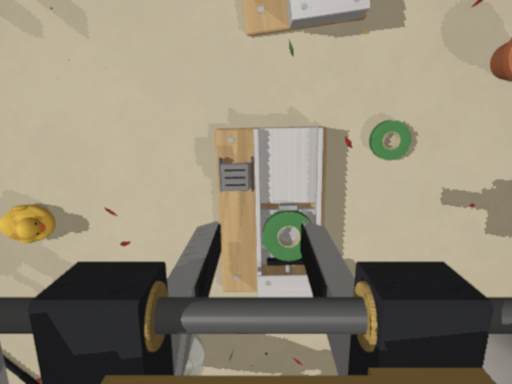

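The wrist view shows the far dispenser with its key at (236,178), the roll at (288,237) and the open end at the top of the picture. I'll overlay the dispenser model to refine the pose.

```bash
cat > ov.py <<'E'
from h import *
import sys
p=dict(np.load('wrist1.npz')); 
def W(x0,y0,th,L):
    c,s=np.cos(th),np.sin(th); return [x0+c*L[0]-s*L[1],y0+s*L[0]+c*L[1],L[2]]
# landmark fit (planar)
L=np.array([[-30,-57,34],[-30,0,20],[39,0,26.5],[0,0,0]])/1e3
G=np.array([[.5042,.0955],[.5235,.149],[.5905,.119],[.553,.1365]])
from scipy.optimize import least_squares
f=least_squares(lambda q:np.ravel([np.array(W(*q,l)[:2])-g for l,g in zip(L,G)]),[.55,.137,-.4]).x
print('fit',f.round(4),np.degrees(f[2]).round(2), 'key',W(*f,L[0]),'chan',W(*f,L[1]))
q=f if len(sys.argv)<4 else [float(sys.argv[1]),float(sys.argv[2]),np.radians(float(sys.argv[3]))]
im=cv2.imread('pics/wrist1.png'); k=4; x1,y1,x2,y2=200,115,345,265
im=cv2.resize(im[y1:y2,x1:x2],None,fx=k,fy=k,interpolation=cv2.INTER_CUBIC)
def line(pts,col):
    P=[((proj(p,W(*q,np.array(l)/1e3))-[x1,y1]+.5)*k).astype(int) for l in pts]
    cv2.polylines(im,[np.array(P)],True,col,1)
line([[-45,-72,34],[-15,-72,34],[-15,-42,34],[-45,-42,34]],(0,0,255))
for s in (1,-1): line([[-80,s*31,30],[77,s*31,30],[77,s*36,30],[-80,s*36,30]],(255,0,0))
line([[39+29*np.cos(a),29*np.sin(a),33] for a in np.linspace(0,6.28,40)],(0,0,255))
line([[4,-10,27],[10,-10,27],[10,10,27],[4,10,27]],(255,0,255))
cv2.imwrite('pics/'+sys.argv[-1],im)
E
python3 ov.py ov1.png
```

```text
fit [ 0.5533  0.136  -0.406 ] -23.26 key [np.float64(0.5031787262997678), np.float64(0.09549949711667607), np.float64(0.034)] chan [np.float64(0.5256895830166983), np.float64(0.1478661022183038), np.float64(0.02)]
```

View pics/ov1.png

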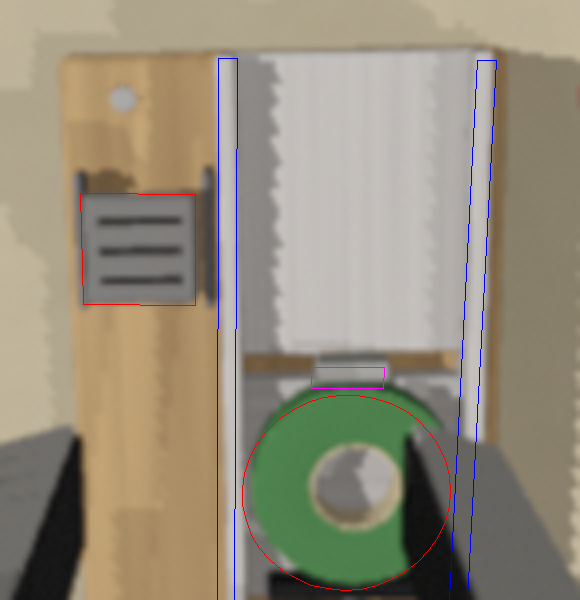

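```bash
python3 ov.py 0.5535 0.137 -21.3 ov2.png
```

```text
fit [ 0.5533  0.136  -0.406 ] -23.26 key [np.float64(0.5031787262997678), np.float64(0.09549949711667607), np.float64(0.034)] chan [np.float64(0.5256895830166983), np.float64(0.1478661022183038), np.float64(0.02)]
```

View pics/ov2.png

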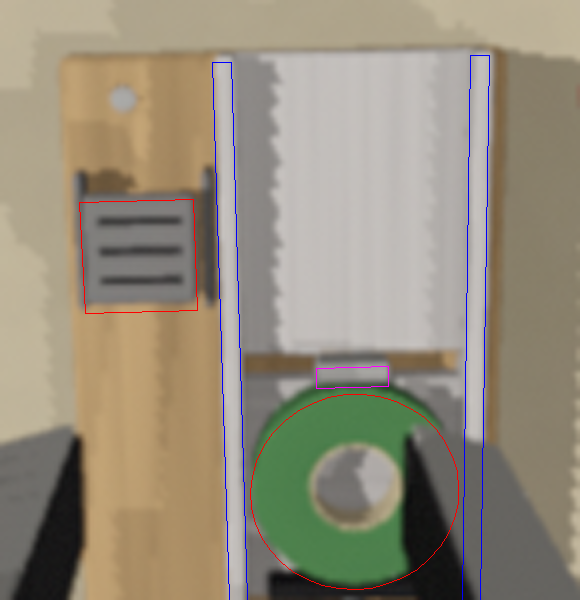

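```bash
python3 ov.py 0.5528 0.1374 -22.5 ov3.png
```

```text
fit [ 0.5533  0.136  -0.406 ] -23.26 key [np.float64(0.5031787262997678), np.float64(0.09549949711667607), np.float64(0.034)] chan [np.float64(0.5256895830166983), np.float64(0.1478661022183038), np.float64(0.02)]
```

View pics/ov3.png

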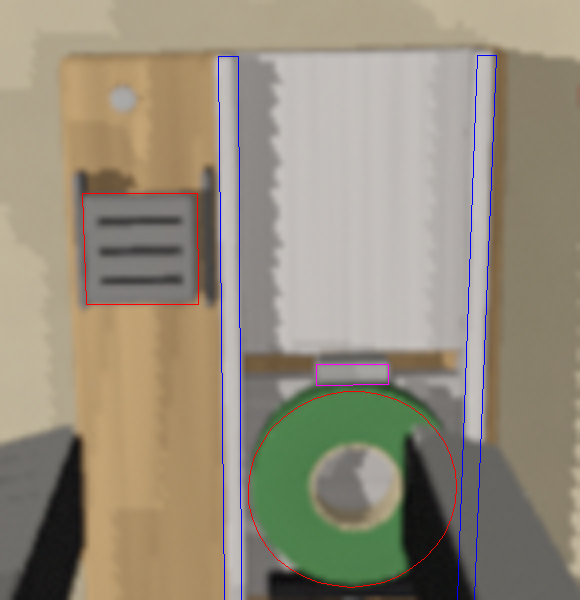

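```bash
python3 -c "
from h import *
goto(.5142,.1226,.066,67.5)"
```

```text
clock 3.05 pos [0.5141 0.1195 0.2312] ang 67.15 F [-0.15 -0.38  0.26] w 0.0447 q [ 0.1   0.2   1.6  -0.    1.33 -1.07]
need d [-0.0015  0.1652  0.003 ] yaw -0.0039
```

Request:
servo_tool(deltas="-0.001 0.05 0.003 -0.004; -0.001 0.1 0.003 -0.004; -0.001 0.14 0.003 -0.004; -0.001 0.165 0.003 -0.004; -0.001 0.165 0.003 -0.004")

```text
clock: 3.55
eef_pos: [0.5117, 0.1221, 0.0629]
eef_rot: [-1.552, 0.312, -0.304]
contact_force: [0.5, -0.7, 0.8]
width: 0.0448
```

```bash
python3 - <<'E'
from h import *
goto(.5142,.1226,.066,67.5)
p=read_camera('wrist'); save(p,'wrist2.png')
q=read_camera('side'); im=cv2.cvtColor(q['pixels'],cv2.COLOR_RGB2BGR)
cv2.imwrite('pics/side2.png',cv2.resize(im[110:260,160:340],None,fx=4,fy=4,interpolation=cv2.INTER_CUBIC))
E
```

```text
clock 3.55 pos [0.5117 0.1221 0.0629] ang 67.51 F [ 0.52 -0.72  0.79] w 0.0448 q [ 0.1   0.36  1.85 -0.    0.94 -1.07]
need d [ 0.0021 -0.0032  0.0014] yaw 0.0001
```

View pics/wrist2.png

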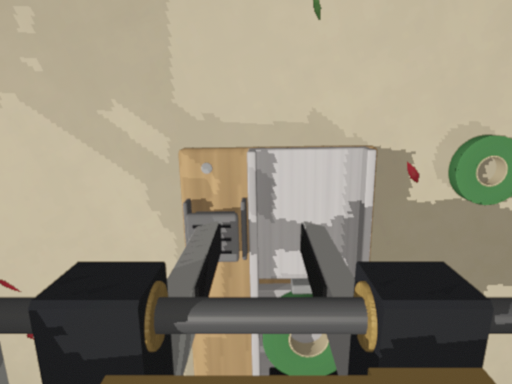

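View pics/side2.png

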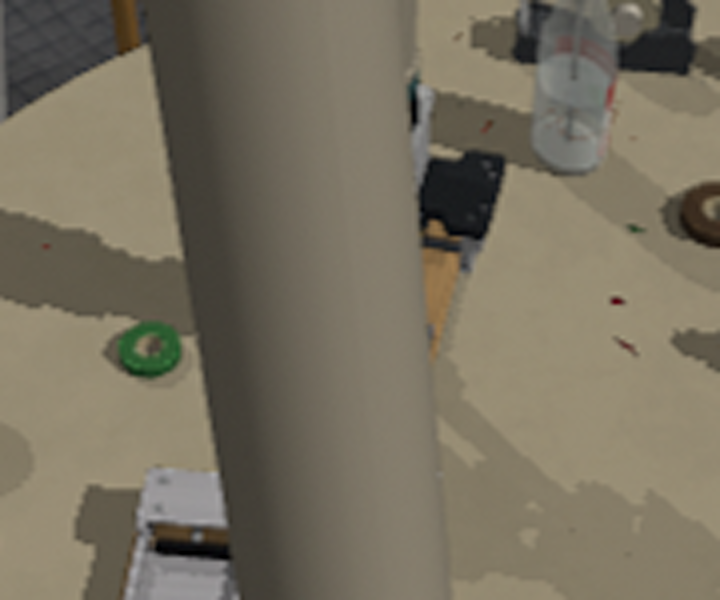

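The tips sit over the key (left fingertip near (208,228)) and the channel (right near (314,228)). I'll centre, then press.

Request:
servo_tool(deltas="0.002 0 0.0015 0; 0.002 0 0.0015 0; 0.002 0.002 0.0015 0")

```text
clock: 3.95
eef_pos: [0.5189, 0.1233, 0.0661]
eef_rot: [-1.549, 0.303, -0.313]
contact_force: [0.1, 0.5, 0.5]
width: 0.0446
```

```bash
python3 - <<'E'
from h import *
goto(.5142,.1226,.0485,67.5)
p=read_camera('wrist')
s=observe(); M=R.from_rotvec(s['eef_rot']).as_matrix()
im=cv2.cvtColor(p['pixels'],cv2.COLOR_RGB2BGR)
for sg in (1,-1):
    X=[s['eef_pos']+M@[a,.025,sg*b] for a,b in [(-.008,.0224),(.008,.0224),(.008,.035),(-.008,.035)]]
    cv2.polylines(im,[np.array([proj(p,x) for x in X]).astype(int)],True,(0,0,255),1)
def W(L,x0=.5528,y0=.1374,th=np.radians(-22.5)):
    c,s=np.cos(th),np.sin(th); return [x0+c*L[0]-s*L[1],y0+s*L[0]+c*L[1],L[2]]
cv2.polylines(im,[np.array([proj(p,W(l)) for l in [(-.045,-.072,.034),(-.015,-.072,.034),(-.015,-.042,.034),(-.045,-.042,.034)]]).astype(int)],True,(255,0,0),1)
cv2.imwrite('pics/w3.png',cv2.resize(im[140:350,150:400],None,fx=3,fy=3,interpolation=cv2.INTER_CUBIC)[:600])
E
```

```text
clock 3.95 pos [0.5189 0.1233 0.0661] ang 67.51 F [0.11 0.54 0.47] w 0.0446 q [ 0.1   0.36  1.84 -0.    0.94 -1.07]
need d [-0.0042  0.0176 -0.0025] yaw 0.0001
```

View pics/w3.png

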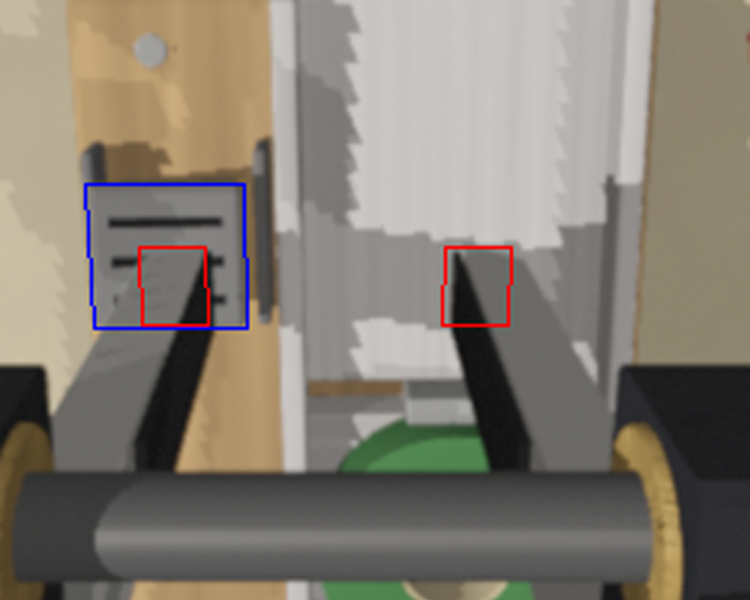

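Request:
servo_tool(deltas="-0.003 0 -0.0015 0; -0.003 0 -0.0015 0; -0.003 0 -0.0015 0")

```text
clock: 4.3
eef_pos: [0.5147, 0.123, 0.0655]
eef_rot: [-1.549, 0.304, -0.311]
contact_force: [0.4, 0.1, 0.3]
width: 0.0447
```

```bash
python3 - <<'E'
from h import *
for i in range(5):
    goto(.5142,.1226,.0485,67.5); p=read_camera('wrist')
E
```

```text
clock 4.3 pos [0.5147 0.123  0.0655] ang 67.52 F [0.35 0.07 0.33] w 0.0447 q [ 0.1   0.35  1.85 -0.    0.94 -1.07]
need d [-0.0004  0.017  -0.0005] yaw 0.0002
clock 4.35 pos [0.5148 0.1229 0.0655] ang 67.51 F [-0.47  0.58  0.3 ] w 0.0447 q [ 0.1   0.35  1.85 -0.    0.94 -1.07]
need d [-0.0005  0.017  -0.0006] yaw 0.0001
clock 4.4 pos [0.5148 0.123  0.0654] ang 67.51 F [-0.38  0.28  0.2 ] w 0.0447 q [ 0.1   0.35  1.85 -0.    0.94 -1.07]
need d [-0.0005  0.0169 -0.0006] yaw 0.0002
clock 4.45 pos [0.5149 0.123  0.0653] ang 67.51 F [ 0.49 -0.07 -0.32] w 0.0445 q [ 0.1   0.35  1.85 -0.    0.94 -1.07]
need d [-0.0005  0.0168 -0.0006] yaw 0.0001
clock 4.5 pos [0.5149 0.1229 0.0653] ang 67.51 F [0.28 0.   0.4 ] w 0.0446 q [ 0.1   0.35  1.85 -0.    0.94 -1.07]
need d [-0.0006  0.0168 -0.0006] yaw 0.0001
```

Request:
servo_tool(deltas="-0.0005 0.005 0 0; -0.0005 0.009 0 0; -0.0005 0.013 0 0; -0.0005 0.017 0 0; -0.0005 0.018 0 0")

```text
clock: 5.05
eef_pos: [0.5145, 0.1233, 0.0488]
eef_rot: [-1.549, 0.304, -0.311]
contact_force: [-4.1, 0.6, 21.9]
width: 0.0444
```

```bash
python3 - <<'E'
from h import *
goto(.5142,.1226,.0485,67.5); p=read_camera('wrist'); 
im=cv2.cvtColor(p['pixels'],cv2.COLOR_RGB2BGR)
cv2.imwrite('pics/w4.png',cv2.resize(im[140:350,150:400],None,fx=3,fy=3,interpolation=cv2.INTER_CUBIC)[:600])
goto(.5142,.1226,.0485,67.5)
E
```

```text
clock 5.05 pos [0.5145 0.1233 0.0488] ang 67.52 F [-4.09  0.64 21.85] w 0.0444 q [ 0.1   0.37  1.87 -0.    0.9  -1.07]
need d [ 0.      0.0003 -0.0007] yaw 0.0003
clock 5.1 pos [0.5144 0.1233 0.0489] ang 67.53 F [-3.1   0.41 17.26] w 0.0446 q [ 0.1   0.37  1.87 -0.    0.9  -1.07]
need d [ 0.0001  0.0004 -0.0007] yaw 0.0003
```

View pics/w4.png

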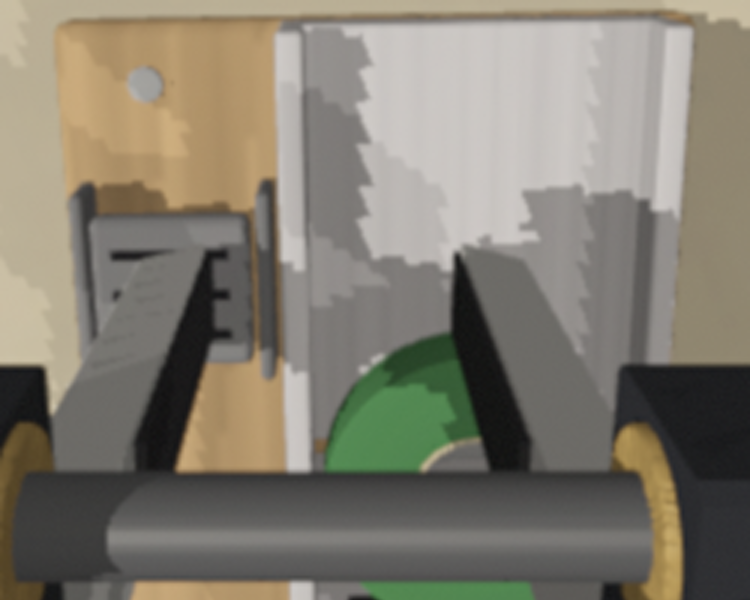

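The key is at its stop (tip at about 24 mm, 17 N down), and the roll has come forward against the right finger. Next I check that it stays so, holding the same target.

```bash
python3 - <<'E'
from h import *
for i in range(4): p=read_camera('wrist')
goto(.5142,.1226,.0485,67.5)
for l in ['roll_centre','key_top','channel_point']:
    for d in finder.landmark_of(p,l)[:2]:
        v=np.array(d['point']); e=v[:2]-[.5528,.1374]; th=np.radians(-22.5); c,s=np.cos(th),np.sin(th)
        print(l,round(d['p'],2),v.round(3),'local',np.round([c*e[0]+s*e[1],-s*e[0]+c*e[1]],3))
t=read_camera('top'); im=cv2.cvtColor(t['pixels'],cv2.COLOR_RGB2BGR)
cv2.imwrite('pics/t5.png',cv2.resize(im[80:230,90:400],None,fx=2.5,fy=2.5,interpolation=cv2.INTER_CUBIC))
im=cv2.cvtColor(p['pixels'],cv2.COLOR_RGB2BGR); cv2.imwrite('pics/w5.png',im)
# roll edge: visible front in the wrist picture along channel at z=33mm
import sys
def W(L,x0=.5528,y0=.1374,th=np.radians(-22.5)):
    c,s=np.cos(th),np.sin(th); return [x0+c*L[0]-s*L[1],y0+s*L[0]+c*L[1],L[2]]
for xc in (39,7): print(xc,proj(p,W((xc/1e3-.029,0,.033))))
s=observe();print(s['contact_force'].round(2))
E
```

```text
clock 5.3 pos [0.5144 0.1233 0.0489] ang 67.53 F [-3.65  0.41 15.88] w 0.0446 q [ 0.1   0.37  1.87 -0.    0.9  -1.07]
need d [ 0.0001  0.0004 -0.0007] yaw 0.0003
roll_centre 0.91 [0.54  0.267 0.002] local [-0.062  0.115]
roll_centre 0.57 [0.561 0.132 0.03 ] local [ 0.01  -0.002]
key_top 0.56 [0.506 0.098 0.023] local [-0.028 -0.054]
key_top 0.23 [0.524 0.151 0.019] local [-0.032  0.001]
channel_point 0.85 [0.521 0.15  0.018] local [-0.034 -0.   ]
39 [307.83546721 308.85213717]
7 [309.81540149 257.06359042]
[-3.29  1.04 16.36]
```

View pics/w5.png

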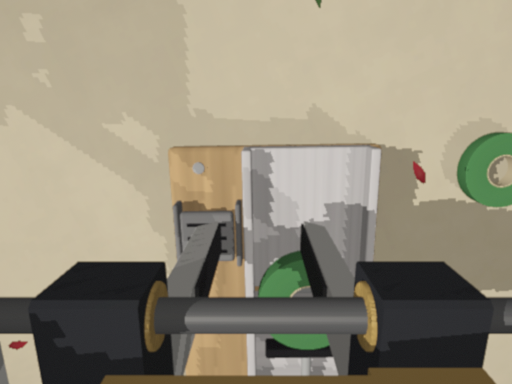

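View pics/t5.png

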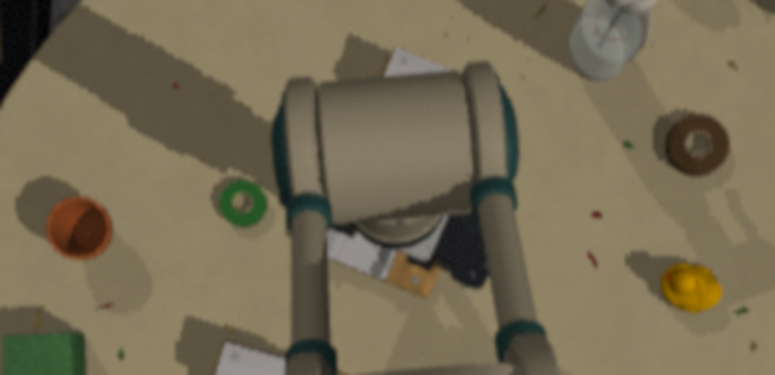

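The wrist view shows the roll against the right finger, its front edge near (300,252). It came out by about 30 mm. The left finger holds the key down, and the force is steady. Handing in.

```bash
python3 -c "
from h import *
print(workorder.finish_job()); goto(.5142,.1226,.0485,67.5)"
```

```text
the job is handed in; nothing more can be done
None
the job is handed in; nothing more can be done
```

The roll is out of its pocket and trapped in the channel, and the key is still held down. I handed the job in at about 5.5 s, holding that pose.

I used the far dispenser, about 0.57 m from the base, which holds the large green roll. I set the jaws to about 44.5 mm so that one fingertip stood over the key and the other in the channel. Lowering the tool then pressed the key while the other finger was already in front of the roll.

**Last checks before hand-in:**
- **Key:** the fingertips are at 23.9 mm, which matches the fully pressed height of 24 mm. The downward force was steady at about 16 N.
- **Roll:** the network put its centre at dispenser x of about 10 mm, so it came out by about 29 mm (the range asked for is 8 to 55 mm). It lies against the finger in the wrist picture, and I read about 3 N of force along the channel towards the open end.
- **Other things:** the pot, duck, small green roll and brown roll are where they were in the top view.

**Checks that disagreed or failed:**
- The network's top hit for the roll was the small green roll on the table, so I ignored it.
- The arm hid the fingers from the side and top cameras, so the final position of the key and roll rests on the wrist camera and the force readings.
- After the hand-in I could take no further readings.

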